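# Fish the stirring paddle out of the covered trough

### The job

The wooden stirring paddle lies in the covered black trough and is longer than the hatch in the cover. Take hold of it through the hatch, tilt it and bring it out one end first without forcing it against the trough, and finish while still gripping it: held still in the air, touching nothing but the gripper, with all of it at least 6 cm higher than the cover. Leave the two jars and the carton alone.

Things in the scene. Friction and masses are not known exactly. Their poses are not given: they have to be found in the camera images.
- trough: Black plastic crate fixed to the table, 420 long (its x) x 210 wide (its y) x 92 high, long side roughly along world y; origin at the centre of its underside, z up. Floor 6 thick, walls 8; inside 404 x 194, and 80 high from floor to the underside of the cover. The fixed steel cover is 6 thick (upper face at 92) and closes the top except for the hatch.
- hatch (a point): Centre of the hatch, level with the cover's upper face (92 above the table), at the middle of the trough. The hatch is a rectangular opening 190 long (trough x) x 174 wide (trough y); the cover reaches 115 beyond it at either end and 18 at either side. Axes as the trough's.
- paddle: Light wooden paddle, 270 long, 0.11 to 0.21 kg, flat on the trough's floor, roughly along the trough and under the hatch. Its x axis runs from handle end to blade end, z up; origin on its underside at mid-length, near its centre of mass. x = -135 to +40: handle 24 wide, 22 high; +40 to +135: flat blade 60 wide, 10 thick; undersides level.
- handle_end (a point): Middle of the handle's end face: paddle frame (-135, 0, 11).
- blade_end (a point): Middle of the blade's end face: paddle frame (135, 0, 5).
- tall_jar: Green glass preserving jar with steel lid, 84 diameter x 170 high, standing on the table to the robot's right; origin at the centre of its underside. Bystander.
- short_jar: Amber glass preserving jar with steel lid, 80 diameter x 120 high, standing on the table to the robot's left; origin at the centre of its underside. Bystander.
- carton: Closed cardboard carton 120 x 140 x 80 high, on the table at the far left; origin at the centre of its underside. Bystander.

How it is judged:
On the way:
1. one end of the paddle is out above the cover while the other end is still below it (((z of blade_end in the frame of trough above 0.097 m and z of handle_end in the frame of trough below 0.086 m) or (z of handle_end in the frame of trough above 0.097 m and z of blade_end in the frame of trough below 0.086 m))), for 0.1 s.
At the end, for the whole second after the job is handed in: The gripper still holds the paddle (finger contact over 2 N), both its ends are more than 50 mm above the cover's upper face, it touches neither trough, jars nor carton, and it is still (under 30 mm/s and 0.3 rad/s) (z of each of blade_end, handle_end in the frame of trough above 0.142 m and contact force between paddle and the fingers above 2 N and contact force between paddle and trough below 0.2 N and contact force between paddle and tall_jar below 0.2 N and contact force between paddle and short_jar below 0.2 N and contact force between paddle and carton below 0.2 N and linear speed of paddle below 0.03 m/s and angular speed of paddle below 0.3 rad/s); the arm keeps its last pose, push and grip.
It fails at once if on its way out (an end more than 44 mm above the trough's floor) the paddle is forced against the trough with more than 40 N (contact force between paddle and trough above 40 N and z of any of blade_end, handle_end in the frame of trough above 0.05 m).
It fails at once if the tall jar is shifted by more than 20 mm or tipped (distance of tall_jar from where it was at the start of the episode above 0.02 m or angle between tall_jar's own z axis and vertical above 0.3 rad).
It fails at once if the short jar is shifted by more than 20 mm or tipped (distance of short_jar from where it was at the start of the episode above 0.02 m or angle between short_jar's own z axis and vertical above 0.3 rad).
It fails at once if the carton is shifted by more than 20 mm or tipped (distance of carton from where it was at the start of the episode above 0.02 m or angle between carton's own z axis and vertical above 0.3 rad).
It also fails if it takes over 40 s, if anything falls off the work surface, if the arm or the gripper's body presses on something with over 40 N, if the wrist force passes 120 N, or if a joint passes its speed limit or range.

### The arm

A 6-joint arm with a two-finger parallel gripper is mounted at the origin on the work surface. World frame = base frame: x ahead of the robot, y to its left, z up, the work surface at z = 0. Lengths are in m, angles in rad, forces in N, time in s.
With the tool pointing down it reaches from about 0.3 to 0.75 m from the base axis. Payload 8.5 kg.
Tool frame: the origin (TCP) lies on the centre line of the jaws, within the pads' length; the fingertips stand 14 mm ahead of it and the grasp point (between the pads) lies 5 mm behind it; z points along the fingers, y is the line along which they close (so a half turn about z gives the same grasp; the last joint's range is limited). The gripper opens to 85 mm and grips with 20 to 120 N. Pads are 22 mm wide; open, the fingers measure 114 mm over their backs; the gripper's body (76 mm by 85 mm) begins 54 mm behind the grasp point. The pads swing forward as they close: fully open they stand 13 mm farther back than shut.
Start: joints at [-1.361, 0.381, 1.297, -0, 1.464, -0.215], TCP at [0.227, -0.501, 0.245] pointing down, gripper open.
Joint ranges: [-3.11, 3.11], [-0.89, 2.33], [0.22, 2.48], [-1.42, 4.56], [0.17, 2.85], [-2.88, 2.88]. Speed limits (rad/s): [2.39, 2.39, 3.14, 3.14, 3.14, 3.14].

### API

Orientations are given as a unit quaternion [x, y, z, w].
In Python, from plant import env, vision gives the robot as it stands.
- The arm moves only by the tool send_rows, never from a script. Its argument "steps" is a list of rows, each an object with "travel": the shift along the tool's x, y, z normalised to -1 to 1, where 1 is 25 cm, a list of three; "dr": the turn, a rotation vector about the tool's x, y, z normalised to -1 to 1, where 1 is pi rad, a list of three; "jaw": the opening, from 0 (shut) to 1 (fully open). A call has exactly 10 rows; each row is the pose to reach, as a shift and turn from the pose commanded when the call began, along the tool's axes at that moment, turning the shorter way round; what a row does not reach only later rows make up. A row lasts 1/12 s, in which the tool goes at most 41.7 mm and 7.16 degrees, less where a joint would pass 70% of its speed; a pose out of reach is approached as far as the arm can. A call with a number of a shift or a turn outside -1 to 1 is refused whole. A call with a gripper value outside its range is refused whole. The fingers move at their own pace and stop on an object; "grip_force" is the grip in N (left out, the last holds). Time passes only in rows, so rows that repeat a pose let the fingers close, or fill a call up. It gives the time, the measured TCP pose, the force, the opening and the grip force at its end, in the units of the state.
- env.state(): the state, without advancing time (a new reading comes with each control period).
- vision.capture(name): name is "side" or "top"; returns the picture (384x512x3 uint8, blue, green, red); there is no depth.
- vision.calibration(name): a dict with "K" (3x3 intrinsics, pixels), "distortion" ([k1, k2, p1, p2, k3] as OpenCV has them; the pictures are not rectified), "R" (3x3) and "t" (3): a world point X has camera coordinates R X + t. Camera axes: x right, y down, z forward; pixel columns grow to the right and rows downward; lengths in m; the calibration is good to about 2 mm. A picture is of the moment at which its call begins. calibration takes no time and is no camera call.
- env.hand_in(): hands the job in; it is judged then, once.
The state is a dict: "t": time; "joints": joint angles; "qvel": joint speeds; "joint_torque": joint torques, N m; "tcp_pos": TCP position; "eef_rot": TCP orientation; "force": force on the tool from outside, world axes, zero at the start; "moment": the same for the moment, N m; "width": opening from 0.0 (shut) to 1.0 (fully open); "gripper_force": force on a finger pad.
Only numpy, scipy, OpenCV 4.12 (cv2) and the standard library are available. Lean on these libraries where they do the work, as an engineer would, in place of code of your own. Each camera call takes 0.05 s, during which the arm holds its last target. There are 200 camera calls.

## Working session

There is one attempt and no reset: what is moved stays moved. The work goes in short steps, Python scripts to look and compute and a tool call to move; the robot and the scene stay as the last step left them, time stands still between calls to the robot, and variables do not carry over. Pictures are saved under pics/ and viewed, at most 10 in all, crops included, and the job is handed in when it is done.

Besides the shell and the picture viewer there is one more tool, called after ">>>" in YAML: its name, and indented under it one key for each argument. send_rows: Moves the arm, as the interface text tells. Scaled input: -1 to 1 covers 25 cm each way for a shift and pi rad each way for a turn. Its arguments: {"type":"object","properties":{"steps":{"type":"array"},"grip_force":{"type":"number"}},"required":["steps"]}

```bash
mkdir -p pics; python3 - <<'E'
from plant import env, vision
import cv2, numpy as np
for n in ("top","side"):
    im=vision.capture(n); cv2.imwrite(f"pics/{n}0.png",im)
    c=vision.calibration(n); print(n,np.round(c["K"],1).tolist(),np.round(c["distortion"],4),(-np.array(c["R"]).T@c["t"]).round(3))
s=env.state(); print({k:np.round(v,3).tolist() for k,v in s.items()})
E
```

```text
top [[350.9, 0.0, 259.1], [0.0, 350.9, 190.5], [0.0, 0.0, 1.0]] [-0.0957  0.      0.      0.      0.    ] [0.399 0.005 1.285]
side [[485.8, 0.0, 246.4], [0.0, 485.8, 193.7], [0.0, 0.0, 1.0]] [-0.088  0.     0.     0.     0.   ] [-0.192  0.923  1.143]
{'t': 0.1, 'joints': [-1.361, 0.381, 1.298, -0.0, 1.464, -0.215], 'qvel': [-0.0, -0.003, -0.001, -0.0, 0.0, -0.001], 'joint_torque': [0.005, -44.922, -23.165, -0.0, 0.004, 0.0], 'tcp_pos': [0.227, -0.501, 0.245], 'eef_rot': [0.978, 0.211, -0.0, -0.001], 'force': [0.065, 0.294, 0.448], 'moment': [-0.029, 0.056, -0.027], 'gripper_force': 0.0, 'width': 1.0}
```

View pics/top0.png

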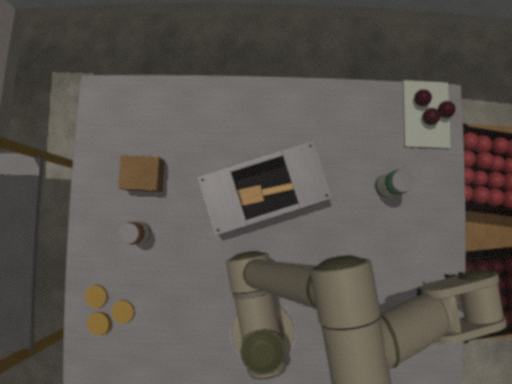

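View pics/side0.png

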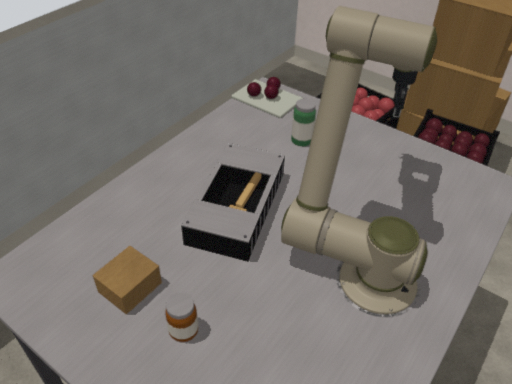

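The top view shows the trough centred near (264,189) and turned about 17°. The paddle's blade is on the left (~(250,195)) and its handle points right to (293,187). I'll enlarge this area in both views.

```bash
python3 - <<'E'
import cv2
a=cv2.imread("pics/top0.png")[135:245,190:340]; cv2.imwrite("pics/topc.png",cv2.resize(a,None,fx=5,fy=5,interpolation=cv2.INTER_CUBIC))
E
```

```text
(no output)
```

View pics/topc.png

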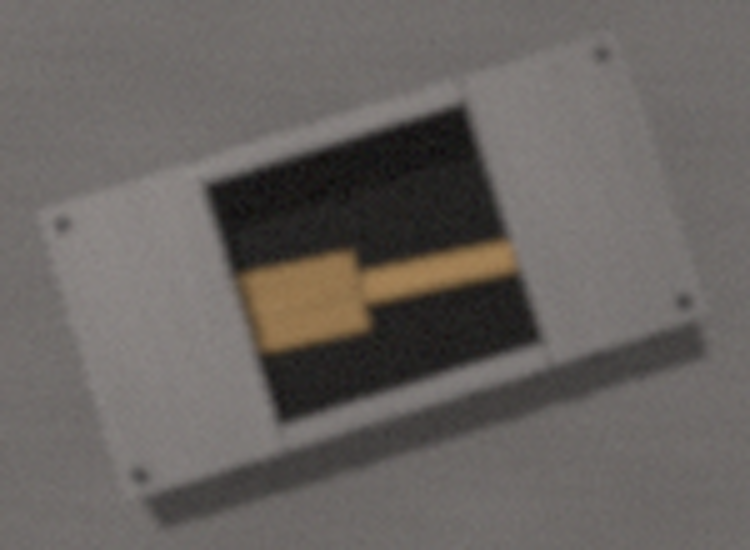

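The enlarged crop gives these positions in crop pixels:
- **Cover corners:** (38,212), (610,32), (705,318), (140,495)
- **Hatch corners:** (208,183), (465,103), (540,345), (280,422)
- **Blade shoulder:** (357,248) and (371,330)
- **Handle edges:** (360,270)/(366,305) near the blade and (512,240)/(519,272) at the hatch edge

```bash
cat > h.py <<'E'
from plant import env, vision
import cv2, numpy as np
from scipy.spatial.transform import Rotation as Ro
def ray(name,px,z):
    c=vision.calibration(name); R=np.array(c["R"]); C=-R.T@np.array(c["t"])
    n=cv2.undistortPoints(np.array(px,float).reshape(-1,1,2),np.array(c["K"]),np.array(c["distortion"]))[:,0]
    d=np.c_[n,np.ones(len(n))]@R
    return C+d*((z-C[2])/d[:,2])[:,None]
def proj(name,X):
    c=vision.calibration(name); R=np.array(c["R"])
    return cv2.projectPoints(np.array(X,float).reshape(-1,1,3),cv2.Rodrigues(R)[0],np.array(c["t"],float),np.array(c["K"]),np.array(c["distortion"]))[0][:,0]
E
python3 - <<'E'
from h import *
f=lambda p:np.c_[190+(np.array(p)[:,0]+.5)/5-.5,135+(np.array(p)[:,1]+.5)/5-.5]
def rep(n,p,z):
    X=ray("top",f(p),z); print(n,X[:,:2].round(4).tolist()); return X[:,:2]
for n,p in (("cover",[(38,212),(610,32),(705,318),(140,495)]),("hatch",[(208,183),(465,103),(540,345),(280,422)])):
    X=rep(n,p,.092); print(" c",X.mean(0).round(4),"sides",[round(float(np.linalg.norm(X[i]-X[i-1])),3) for i in range(4)])
    d=X[0]+X[3]-X[1]-X[2]; print(" ang +x(toward +y)",np.degrees(np.arctan2(d[1],d[0])))
b=rep("shoulder",[(357,248),(371,330)],.016); 
bl=rep("bladehatchedge",[(241,272),(264,353)],.016)
h=rep("handle",[(360,270),(366,305),(512,240),(519,272)],.028)
m1,m2=h[:2].mean(0),h[2:].mean(0)
d=m1-m2; print("paddle dir",np.degrees(np.arctan2(d[1],d[0])),"widths",np.linalg.norm(h[0]-h[1]),np.linalg.norm(h[2]-h[3]),np.linalg.norm(b[0]-b[1]))
e=bl.mean(0)-b.mean(0); print("blade dir",np.degrees(np.arctan2(e[1],e[0])))
print("shoulder mid",b.mean(0))
E
```

```text
cover [[0.5419, 0.2393], [0.6789, -0.1516], [0.4825, -0.2197], [0.3508, 0.161]]
 c [0.5135 0.0073] sides [0.207, 0.414, 0.208, 0.403]
 ang +x(toward +y) 109.19424747055162
hatch [[0.5653, 0.1227], [0.626, -0.0523], [0.4608, -0.1074], [0.4032, 0.0676]]
 c [0.5138 0.0076] sides [0.171, 0.185, 0.174, 0.184]
 ang +x(toward +y) 108.65909800689973
shoulder [[0.5313, 0.0199], [0.4719, 0.0079]]
bladehatchedge [[0.5113, 0.1037], [0.4529, 0.0849]]
handle [[0.5142, 0.0171], [0.4891, 0.012], [0.5391, -0.0917], [0.5161, -0.0972]]
paddle dir 103.40295598580511 widths 0.025609001111288842 0.023649192007825916 0.06055725310843361
blade dir 103.63967548123043
shoulder mid [0.50161348 0.01391916]
```

```bash
cat >> h.py <<'E'
U=np.array([np.cos(np.radians(103.5)),np.sin(np.radians(103.5))])
def pad(p,q,z): # paddle frame -> world, lying
    o=np.array([.5016,.0139])-.04*U; return [*(o+p*U+q*np.array([-U[1],U[0]])),z]
def need(pos,az,tilt=0):
    s=env.state(); R=Ro.from_quat(s["eef_rot"])
    T=Ro.from_euler("z",az,degrees=True)*Ro.from_euler("x",180,degrees=True)*Ro.from_euler("y",tilt,degrees=True)
    print("travel",(R.inv().apply(np.array(pos)-s["tcp_pos"])/.25).round(4),"dr",((R.inv()*T).as_rotvec()/np.pi).round(4))
E
python3 - <<'E'
from h import *
need([.506,-.0036,.245],103.5)
print("talljar",ray("top",[(400,181)],.17).round(3),"short",ray("top",[(129,233)],.12).round(3))
im=cv2.imread("pics/side0.png"); k=5
x0,y0=175,140
c=cv2.resize(im[y0:y0+115,x0:x0+130],None,fx=k,fy=k,interpolation=cv2.INTER_CUBIC)
def dr(P,col):
    q=((proj("side",P)-[x0,y0]+.5)*k-.5).astype(np.int32); cv2.polylines(c,[q],True,col,1)
dr([pad(-135,0,0)]*0+[pad(-.135,-.012,.028),pad(.04,-.012,.028),pad(.04,.012,.028),pad(-.135,.012,.028)],(0,255,0))
dr([pad(.04,-.03,.016),pad(.135,-.03,.016),pad(.135,.03,.016),pad(.04,.03,.016)],(255,0,0))
a=np.radians(108.8); X=np.array([np.cos(a),np.sin(a)]);Y=np.array([-X[1],X[0]])
for l,w in((.095,.087),(.21,.105)): dr([[*(np.array([.5137,.0075])+i*l*X+j*w*Y),.092] for i,j in((1,1),(1,-1),(-1,-1),(-1,1))],(0,0,255))
cv2.imwrite("pics/sidec.png",c)
E
```

```text
travel [ 1.8380e+00 -1.3518e+00  1.3000e-03] dr [-3.000e-04 -3.000e-04 -4.398e-01]
talljar [[ 0.539 -0.431  0.17 ]] short [[0.343 0.458 0.12 ]]
```

View pics/sidec.png

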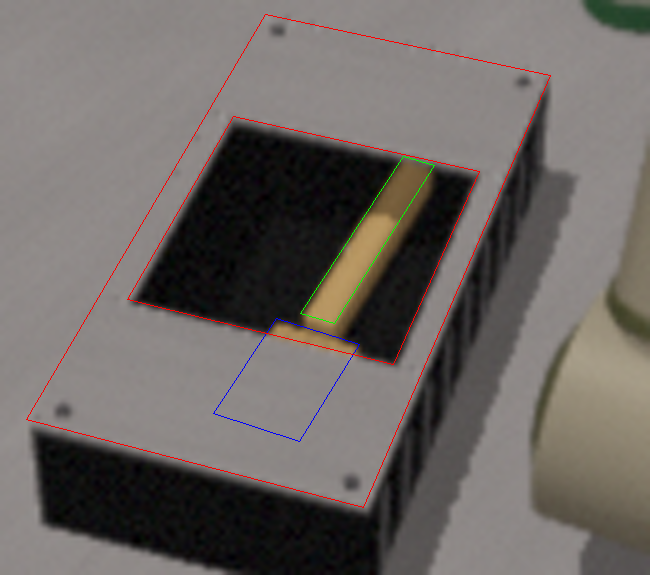

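The side overlay, projected from the top-view measurements, matches the cover, hatch and handle to within a few mm. Next I'll move above the grasp point.

>>> send_rows:
  steps:
    - {"travel": [0.12, -0.09, 0], "dr": [0, 0, -0.03], "jaw": 0.75}
    - {"travel": [0.24, -0.18, 0], "dr": [0, 0, -0.06], "jaw": 0.75}
    - {"travel": [0.36, -0.265, 0], "dr": [0, 0, -0.09], "jaw": 0.75}
    - {"travel": [0.48, -0.35, 0], "dr": [0, 0, -0.12], "jaw": 0.75}
    - {"travel": [0.6, -0.44, 0], "dr": [0, 0, -0.15], "jaw": 0.75}
    - {"travel": [0.72, -0.53, 0], "dr": [0, 0, -0.18], "jaw": 0.75}
    - {"travel": [0.84, -0.62, 0], "dr": [0, 0, -0.21], "jaw": 0.75}
    - {"travel": [0.92, -0.68, 0], "dr": [0, 0, -0.23], "jaw": 0.75}
    - {"travel": [0.97, -0.71, 0], "dr": [0, 0, -0.25], "jaw": 0.75}
    - {"travel": [1, -0.735, 0], "dr": [0, 0, -0.26], "jaw": 0.75}
  grip_force: 70

```text
t: 0.93
tcp_pos: [0.3794, -0.229, 0.2452]
eef_rot: [0.812, 0.584, 0.0, -0.0]
force: [-0.4, -0.6, -0.4]
width: 0.751
gripper_force: 0.0
```

```bash
python3 -c "
from h import *
need([.506,-.0036,.17],103.5)"
```

```text
travel [1.0161 0.1927 0.3012] dr [-0.000e+00 -1.000e-04 -1.783e-01]
```

>>> send_rows:
  steps:
    - {"travel": [0.12, 0.02, 0], "dr": [0, 0, -0.03], "jaw": 0.75}
    - {"travel": [0.24, 0.04, 0.0], "dr": [0, 0, -0.06], "jaw": 0.75}
    - {"travel": [0.37, 0.07, 0.05], "dr": [0, 0, -0.09], "jaw": 0.75}
    - {"travel": [0.5, 0.1, 0.1], "dr": [0, 0, -0.12], "jaw": 0.75}
    - {"travel": [0.63, 0.13, 0.15], "dr": [0, 0, -0.145], "jaw": 0.75}
    - {"travel": [0.76, 0.15, 0.2], "dr": [0, 0, -0.165], "jaw": 0.75}
    - {"travel": [0.88, 0.17, 0.25], "dr": [0, 0, -0.175], "jaw": 0.75}
    - {"travel": [0.96, 0.185, 0.29], "dr": [0, 0, -0.178], "jaw": 0.75}
    - {"travel": [1, 0.192, 0.3], "dr": [0, 0, -0.178], "jaw": 0.75}
    - {"travel": [1, 0.192, 0.3], "dr": [0, 0, -0.178], "jaw": 0.75}

```text
t: 1.77
tcp_pos: [0.5052, -0.0087, 0.1696]
eef_rot: [0.621, 0.784, -0.0, -0.001]
force: [-0.0, 0.3, 0.3]
width: 0.75
gripper_force: 0.0
```

```bash
python3 -c "
from h import *
need([.506,-.0036,.022],103.5)
im=vision.capture('side'); cv2.imwrite('pics/s1.png',cv2.resize(im[90:260,150:350],None,fx=3,fy=3,interpolation=cv2.INTER_CUBIC))"
```

```text
travel [0.0185 0.0087 0.5902] dr [-0.0005 -0.0003 -0.0015]
```

View pics/s1.png

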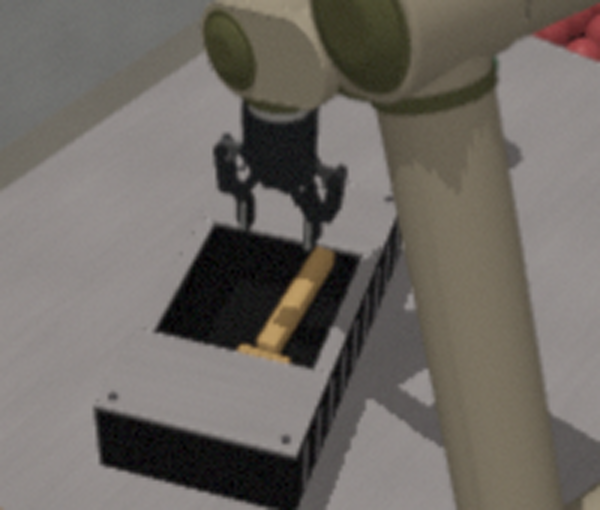

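The gripper hangs centred over the handle just short of the blade, with the jaws straddling it across the width. Next I'll descend into the hatch.

>>> send_rows:
  steps:
    - {"travel": [0.005, 0.005, 0.08], "dr": [0, 0, 0], "jaw": 0.75}
    - {"travel": [0.01, 0.008, 0.16], "dr": [0, 0, 0], "jaw": 0.75}
    - {"travel": [0.018, 0.008, 0.24], "dr": [0, 0, 0], "jaw": 0.75}
    - {"travel": [0.018, 0.008, 0.32], "dr": [0, 0, 0], "jaw": 0.75}
    - {"travel": [0.018, 0.008, 0.39], "dr": [0, 0, 0], "jaw": 0.75}
    - {"travel": [0.018, 0.008, 0.45], "dr": [0, 0, 0], "jaw": 0.75}
    - {"travel": [0.018, 0.008, 0.5], "dr": [0, 0, 0], "jaw": 0.75}
    - {"travel": [0.018, 0.008, 0.54], "dr": [0, 0, 0], "jaw": 0.75}
    - {"travel": [0.018, 0.008, 0.57], "dr": [0, 0, 0], "jaw": 0.75}
    - {"travel": [0.018, 0.008, 0.586], "dr": [0, 0, 0], "jaw": 0.75}

```text
t: 2.65
tcp_pos: [0.5058, -0.006, 0.0237]
eef_rot: [0.622, 0.783, -0.0, 0.0]
force: [0.3, -0.7, -0.0]
width: 0.75
gripper_force: 0.0
```

>>> send_rows:
  steps:
    - {"travel": [0, 0, 0], "dr": [0, 0, 0], "jaw": 0.6}
    - {"travel": [0, 0, 0], "dr": [0, 0, 0], "jaw": 0.5}
    - {"travel": [0, 0, 0], "dr": [0, 0, 0], "jaw": 0.4}
    - {"travel": [0, 0, 0], "dr": [0, 0, 0], "jaw": 0.3}
    - {"travel": [0, 0, 0], "dr": [0, 0, 0], "jaw": 0.2}
    - {"travel": [0, 0, 0], "dr": [0, 0, 0], "jaw": 0.1}
    - {"travel": [0, 0, 0], "dr": [0, 0, 0], "jaw": 0.1}
    - {"travel": [0, 0, 0], "dr": [0, 0, 0], "jaw": 0.1}
    - {"travel": [0, 0, 0], "dr": [0, 0, 0], "jaw": 0.1}
    - {"travel": [0, 0, 0], "dr": [0, 0, 0], "jaw": 0.1}

```text
t: 3.48
tcp_pos: [0.5062, -0.0048, 0.0247]
eef_rot: [0.621, 0.784, 0.0, 0.001]
force: [-1.0, 0.1, 5.7]
width: 0.268
gripper_force: 69.5
```

>>> send_rows:
  steps:
    - {"travel": [0, 0, -0.012], "dr": [0, 0, 0], "jaw": 0.1}
    - {"travel": [-0.016, 0, -0.024], "dr": [0, 0, 0], "jaw": 0.1}
    - {"travel": [-0.036, 0, -0.032], "dr": [0, 0, 0], "jaw": 0.1}
    - {"travel": [-0.048, 0, -0.032], "dr": [0, 0, 0], "jaw": 0.1}
    - {"travel": [-0.052, 0, -0.059], "dr": [0, 0.0139, 0], "jaw": 0.1}
    - {"travel": [-0.057, 0, -0.086], "dr": [0, 0.0278, 0], "jaw": 0.1}
    - {"travel": [-0.063, 0, -0.113], "dr": [0, 0.0417, 0], "jaw": 0.1}
    - {"travel": [-0.07, 0, -0.14], "dr": [0, 0.0556, 0], "jaw": 0.1}
    - {"travel": [-0.07, 0, -0.14], "dr": [0, 0.0556, 0], "jaw": 0.1}
    - {"travel": [-0.07, 0, -0.14], "dr": [0, 0.0556, 0], "jaw": 0.1}

```text
t: 4.32
tcp_pos: [0.51, -0.0225, 0.0587]
eef_rot: [0.619, 0.78, 0.054, -0.068]
force: [-0.5, 0.1, -2.0]
width: 0.261
gripper_force: 68.6
```

```bash
python3 -c "
from h import *
s=env.state(); print(s['force'],s['joints'],s['width'],Ro.from_quat(s['eef_rot']).as_matrix().round(3).tolist())
im=vision.capture('side'); cv2.imwrite('pics/s2.png',cv2.resize(im[90:260,150:350],None,fx=4,fy=3.5,interpolation=cv2.INTER_CUBIC))"
```

```text
[-0.52411801  0.0550873  -2.01193524] [-0.34790296  0.55718026  1.63264746  0.16720307  1.05284878 -0.66701775] 0.2605013820844707 [[-0.223, 0.974, -0.039], [0.959, 0.227, 0.168], [0.172, 0.0, -0.985]]
```

View pics/s2.png

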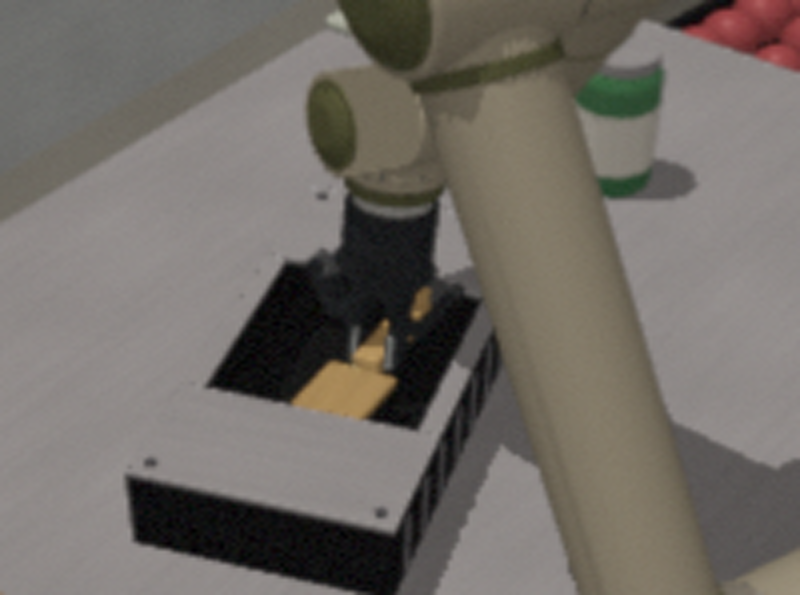

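The paddle is held and tilted 10°. The only load is about 2 N, which is its weight, so it touches nothing. Next I'll shift it 5 mm further towards the handle side and tilt to 22°.

>>> send_rows:
  steps:
    - {"travel": [-0.01, 0, -0.002], "dr": [0, 0, 0], "jaw": 0.1}
    - {"travel": [-0.02, 0, -0.004], "dr": [0, 0, 0], "jaw": 0.1}
    - {"travel": [-0.024, 0, -0.031], "dr": [0, 0.0139, 0], "jaw": 0.1}
    - {"travel": [-0.028, 0, -0.058], "dr": [0, 0.0278, 0], "jaw": 0.1}
    - {"travel": [-0.034, 0, -0.085], "dr": [0, 0.0417, 0], "jaw": 0.1}
    - {"travel": [-0.042, 0, -0.111], "dr": [0, 0.0556, 0], "jaw": 0.1}
    - {"travel": [-0.048, 0, -0.132], "dr": [0, 0.0667, 0], "jaw": 0.1}
    - {"travel": [-0.048, 0, -0.132], "dr": [0, 0.0667, 0], "jaw": 0.1}
    - {"travel": [-0.048, 0, -0.132], "dr": [0, 0.0667, 0], "jaw": 0.1}
    - {"travel": [-0.048, 0, -0.132], "dr": [0, 0.0667, 0], "jaw": 0.1}

```text
t: 5.2
tcp_pos: [0.5136, -0.0385, 0.0889]
eef_rot: [0.61, 0.769, 0.118, -0.15]
force: [-0.0, 0.1, -1.7]
width: 0.264
gripper_force: 68.6
```

```bash
python3 -c "
from h import *
s=env.state(); R=Ro.from_quat(s['eef_rot']).as_matrix(); print(s['force'],s['joints'],s['width'],R.round(3).tolist())
a=np.radians(108.8); X=np.array([np.cos(a),np.sin(a),0]);Y=np.array([-X[1],X[0],0])
for n,d in(('handle',-.157),('blade',.113)):
  q=s['tcp_pos']+R@[d,0,.018]; r=q-[.5137,.0075,0]; print(n,(r@X).round(4),(r@Y).round(4),q[2].round(4))
im=vision.capture('side'); cv2.imwrite('pics/s3.png',cv2.resize(im[90:260,150:350],None,fx=4,fy=3.5,interpolation=cv2.INTER_CUBIC))"
```

```text
[-0.00222993  0.08097833 -1.69810503] [-0.44906124  0.56710934  1.5426373   0.3069824   1.29351822 -0.80306768] 0.2642682239591568 [[-0.212, 0.974, -0.086], [0.903, 0.228, 0.364], [0.374, -0.001, -0.927]]
handle -0.1817 0.0285 0.0134
blade 0.0675 0.0041 0.1145
```

View pics/s3.png

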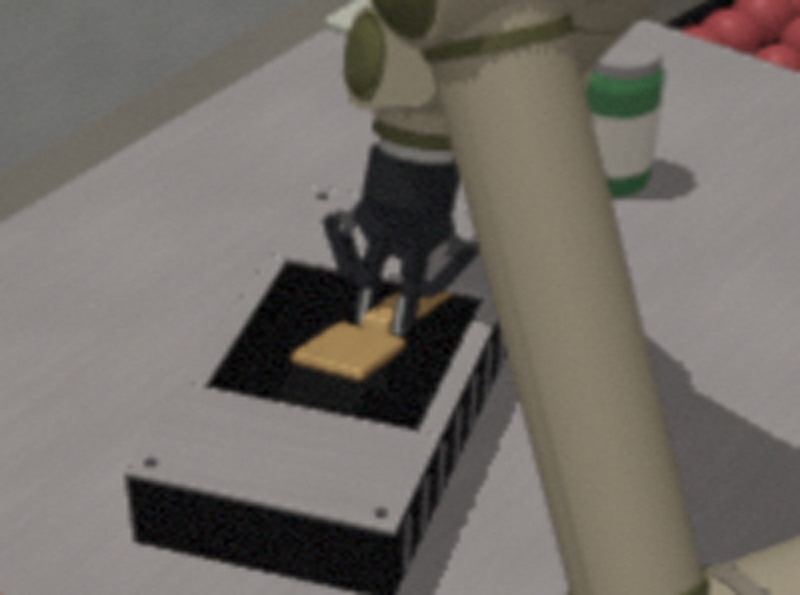

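The blade end now stands above the cover, with its edge near (330,370) in the crop, and the handle end is still under it. Force is still only the weight. I'll slide it out along its own axis, then lift straight up.

>>> send_rows:
  steps:
    - {"travel": [0.03, 0, 0], "dr": [0, 0, 0], "jaw": 0.1}
    - {"travel": [0.08, 0, 0], "dr": [0, 0, 0], "jaw": 0.1}
    - {"travel": [0.14, 0, 0], "dr": [0, 0, 0], "jaw": 0.1}
    - {"travel": [0.2, 0, 0], "dr": [0, 0, 0], "jaw": 0.1}
    - {"travel": [0.26, 0, 0], "dr": [0, 0, 0], "jaw": 0.1}
    - {"travel": [0.32, 0, 0], "dr": [0, 0, 0], "jaw": 0.1}
    - {"travel": [0.38, 0, 0], "dr": [0, 0, 0], "jaw": 0.1}
    - {"travel": [0.43, 0, 0], "dr": [0, 0, 0], "jaw": 0.1}
    - {"travel": [0.46, 0, 0], "dr": [0, 0, 0], "jaw": 0.1}
    - {"travel": [0.46, 0, 0], "dr": [0, 0, 0], "jaw": 0.1}

```text
t: 6.08
tcp_pos: [0.4892, 0.0663, 0.1331]
eef_rot: [0.609, 0.77, 0.119, -0.149]
force: [-0.8, -0.0, -1.2]
width: 0.268
gripper_force: 68.6
```

```bash
python3 -c "
from h import *
s=env.state(); R=Ro.from_quat(s['eef_rot']).as_matrix(); print(s['force'],R.round(3)[2])
a=np.radians(108.8); X=np.array([np.cos(a),np.sin(a),0]);Y=np.array([-X[1],X[0],0])
for n,d in(('handle',-.157),('blade',.113)):
  q=s['tcp_pos']+R@[d,0,.018]; r=q-[.5137,.0075,0]; print(n,(r@X).round(4),(r@Y).round(4),q[2].round(4))"
```

```text
[-0.78679465 -0.0489416  -1.20591461] [ 0.375  0.001 -0.927]
handle -0.0746 0.0175 0.0576
blade 0.1746 -0.0065 0.1587
```

The handle end is 20 mm clear of the hatch edge. Next is straight up by about 14 cm.

>>> send_rows:
  steps:
    - {"travel": [0.015, 0, -0.037], "dr": [0, 0, 0], "jaw": 0.1}
    - {"travel": [0.038, 0, -0.093], "dr": [0, 0, 0], "jaw": 0.1}
    - {"travel": [0.068, 0, -0.167], "dr": [0, 0, 0], "jaw": 0.1}
    - {"travel": [0.098, 0, -0.241], "dr": [0, 0, 0], "jaw": 0.1}
    - {"travel": [0.128, 0, -0.315], "dr": [0, 0, 0], "jaw": 0.1}
    - {"travel": [0.158, 0, -0.39], "dr": [0, 0, 0], "jaw": 0.1}
    - {"travel": [0.183, 0, -0.45], "dr": [0, 0, 0], "jaw": 0.1}
    - {"travel": [0.2, 0, -0.495], "dr": [0, 0, 0], "jaw": 0.1}
    - {"travel": [0.21, 0, -0.52], "dr": [0, 0, 0], "jaw": 0.1}
    - {"travel": [0.21, 0, -0.52], "dr": [0, 0, 0], "jaw": 0.1}

```text
t: 6.92
tcp_pos: [0.49, 0.0643, 0.2738]
eef_rot: [0.61, 0.769, 0.119, -0.148]
force: [0.5, -0.3, -2.3]
width: 0.262
gripper_force: 68.7
```

>>> send_rows:
  steps:
    - {"travel": [0, 0, 0], "dr": [0, 0, 0], "jaw": 0.1}
    - {"travel": [0, 0, 0], "dr": [0, 0, 0], "jaw": 0.1}
    - {"travel": [0, 0, 0], "dr": [0, 0, 0], "jaw": 0.1}
    - {"travel": [0, 0, 0], "dr": [0, 0, 0], "jaw": 0.1}
    - {"travel": [0, 0, 0], "dr": [0, 0, 0], "jaw": 0.1}
    - {"travel": [0, 0, 0], "dr": [0, 0, 0], "jaw": 0.1}
    - {"travel": [0, 0, 0], "dr": [0, 0, 0], "jaw": 0.1}
    - {"travel": [0, 0, 0], "dr": [0, 0, 0], "jaw": 0.1}
    - {"travel": [0, 0, 0], "dr": [0, 0, 0], "jaw": 0.1}
    - {"travel": [0, 0, 0], "dr": [0, 0, 0], "jaw": 0.1}

```text
t: 7.75
tcp_pos: [0.4896, 0.0649, 0.2726]
eef_rot: [0.61, 0.769, 0.119, -0.15]
force: [-0.6, -0.3, -1.4]
width: 0.266
gripper_force: 68.7
```

```bash
python3 -c "
from h import *
s=env.state(); R=Ro.from_quat(s['eef_rot']).as_matrix(); print(s['force'],s['qvel'].round(4) if hasattr(s['qvel'],'round') else s['qvel'],s['gripper_force'])
for n,d in(('handle',-.157),('blade',.113)):
  q=s['tcp_pos']+R@[d,0,.018]; print(n,q.round(4),proj('side',q).round(0))
im=vision.capture('side'); cv2.imwrite('pics/s4.png',im)"
```

```text
[-0.64695008 -0.31880448 -1.43162996] [ 0.0001 -0.0001 -0.0009  0.0005  0.0002  0.0004] 68.67423176765442
handle [ 0.5212 -0.0703  0.197 ] [[250. 148.]]
blade [0.4641 0.1735 0.2982] [[213. 170.]]
```

View pics/s4.png

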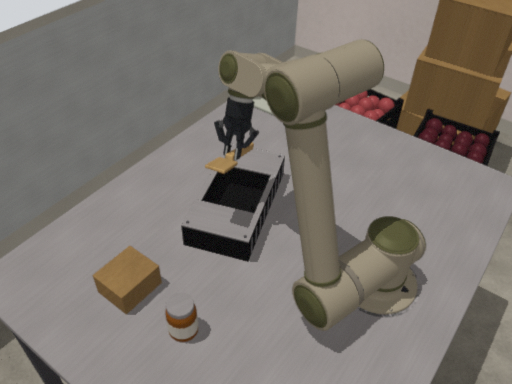

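The paddle hangs clear above the trough. Its blade end is at about (213,168) and its handle end at about (252,149), both matching the predicted positions. The lowest end is about 10 cm above the cover and the paddle is still, so I'm handing in.

```bash
python3 -c "
from plant import env
print(env.hand_in())"
```

```text
the job is handed in; nothing more can be done
None
```

The job is handed in: the paddle came out blade end first and is held still in the gripper, its lowest end about 10 cm above the cover; the wrist force never read above 6 N and the jars and carton weren't touched, but the hand-in returned no verdict.

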